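Unstack the dried sample tins

ROBOT

A 6-joint arm with a two-finger parallel gripper is mounted at the origin on the work surface. World frame = base frame: x ahead of the robot, y to its left, z up, the work surface at z = 0. Lengths are in m, angles in rad, forces in N, time in s.
With the tool pointing down it reaches from about 0.35 to 0.975 m from the base axis. Payload 7.1 kg.
Tool frame: the origin (TCP) lies midway between the tips of the shut fingers; the grasp point (between the pads) lies 19 mm behind it; z points along the fingers, y is the line along which they close (so a half turn about z gives the same grasp; the last joint's range is limited). The gripper opens to 88 mm and grips with 3 to 60 N. Pads are 20 mm wide; open, the fingers measure 115 mm over their backs; the gripper's body (75 mm by 178 mm) begins 61 mm behind the grasp point.
Start: joints at [1.246, 0.423, 1.63, -0, 1.089, -0.019], TCP at [0.188, 0.596, 0.223] pointing down, gripper open.
Joint ranges: [-3, 3], [-0.9, 2.11], [0.09, 2.58], [-1.31, 4.45], [0.11, 2.69], [-2.54, 2.54]. Speed limits (rad/s): [2.39, 2.39, 3.01, 3.14, 3.14, 3.14].

INTERFACE

Orientations are given as a unit quaternion [w, x, y, z].
In Python, from station import env, eyes, hand_in gives the robot as it stands. The module is installed in compiled form; this text tells all that it offers.
- The arm moves only by the tool arm_command, never from a script. Its argument "commands" is text: rows parted by semicolons, each of 6 numbers parted by spaces: the shift along the world's x, y, z in units of 50 mm (1.0 is 50 mm), then the turn, a rotation vector about the world's x, y, z in units of 5 degrees (1.0 is 5 degrees). In form: tx ty tz wx wy wz; .... A call has exactly 10 rows; each row is the pose to reach, as a shift and turn from the pose commanded when the call began; what a row does not reach only later rows make up. A row lasts 1/8 s, in which the tool goes at most 62.5 mm and 10.7 degrees, less where a joint would pass 70% of its speed; a pose out of reach is approached as far as the arm can. A call with a gripper value outside its range is refused whole. "grip" is the opening, from 0 (shut) to 1 (fully open), set as the call begins (left out, the last holds). The fingers move at their own pace and stop on an object; the grip force is fixed at half the most. Time passes only in rows, so rows that repeat a pose let the fingers close, or fill a call up. It gives the time, the measured TCP pose, the force, the opening and the grip force at its end, in the units of the state.
- env.get_state(): the state, without advancing time (a new reading comes with each control period).
- eyes.snapshot(name): name is "side" or "top"; returns a dict with "frame" (480x640x3 uint8, blue, green, red), "range_z" (480x640 float32, m along the optical axis (not along the pixel's ray), 0 where there is no reading), "fov_y" (degrees; the focal length in pixels is half the picture's height over the tangent of half this angle, whatever the lens; pixels are square), "cx", "cy" (the principal point, pixels), "k1" (the pictures are not rectified: a ray, as slopes to the right and down, at radius r is drawn at 1 + k1 r^2 times it, then the intrinsics apply), "rvec" (rotation vector, rad) and "tvec" (3), from world to camera coordinates, as OpenCV has them. Camera axes: x right, y down, z forward; pixel columns grow to the right and rows downward; lengths in m; the calibration is good to about 2 mm. A picture is of the moment at which its call begins.
- hand_in(): hands the job in; it is judged then, once.
The state is a dict: "time_s": time; "joint_pos": joint angles; "qd": joint speeds; "effort": joint torques, N m; "tcp_pos": TCP position; "tool_rot": TCP orientation; "force": force on the tool from outside, world axes, zero at the start; "ft_torque": the same for the moment, N m; "grip_width": finger opening in m; "finger_force": force on a finger pad.
Only numpy, scipy, OpenCV 4.12 (cv2) and the standard library are available. Lean on these libraries where they do the work, as an engineer would, in place of code of your own. Each camera call takes 0.05 s, during which the arm holds its last target. There are 200 camera calls.

TASK

The dried sample tins have come from the oven partly stacked: take the stack apart and set the red-, blue- and yellow-lidded tins each upright in the middle of the cooling stand of its own colour, and the small white-lidded tin upright in the middle of the balance pan. Keep the tins upright and set them down without dropping them, and leave the beaker and the jar alone.

Things in the scene. Friction and masses are not known exactly. Their poses are not given: they have to be found in the camera images.
- tin_red: closed round sample tin, bare metal below and a flat red lid above, 64 mm diameter and 36 mm high, about 180 g, loose; it starts on a cork mat (100 mm disc, 4 mm thick, fixed): of the red and the blue tin either one may be at the bottom of the stack, the other stands alone. Origin: centre of its underside; z up its axis
- tin_blue: closed round sample tin, bare metal below and a flat blue lid above, 64 mm diameter and 36 mm high, about 180 g, loose; it starts on a cork mat (100 mm disc, 4 mm thick, fixed): of the red and the blue tin either one may be at the bottom of the stack, the other stands alone. Origin: centre of its underside; z up its axis
- tin_yellow: closed round sample tin, bare metal below and a flat yellow lid above, 44 mm diameter and 32 mm high, about 100 g, loose; it starts in the middle of the three-high stack, on the lid of the red or the blue tin, roughly centred. Origin: centre of its underside; z up its axis
- tin_white: closed round sample tin, bare metal below and a flat white lid above, 30 mm diameter and 30 mm high, about 50 g, loose; it starts at the top of the stack, on the yellow lid, roughly centred; the stack's top is 102 mm above the bench. Origin: centre of its underside; z up its axis
- stand_red: red round cooling stand with a thin steel ring let in flush, a flat disc 100 mm in diameter and 6 mm thick, fixed to the bench. Origin: centre of its underside, so its top is 6 mm above the origin; z up. It may lie at any of the four target places
- stand_blue: blue round cooling stand with a thin steel ring let in flush, a flat disc 100 mm in diameter and 6 mm thick, fixed to the bench. Origin: centre of its underside, so its top is 6 mm above the origin; z up. It may lie at any of the four target places
- stand_yellow: yellow round cooling stand with a thin steel ring let in flush, a flat disc 100 mm in diameter and 6 mm thick, fixed to the bench. Origin: centre of its underside, so its top is 6 mm above the origin; z up. It may lie at any of the four target places
- balance: low black bench balance, 125 x 110 mm, 28 mm high, with a round steel pan 88 mm in diameter whose flat top is 36 mm above the bench; fixed, the pan does not give. Origin: on the bench under the pan's centre; z up; the display strip is at -x, where the housing reaches 75 mm from the origin (+x 50, y 55). It may stand at any of the four target places
- beaker: small glass beaker, 60 mm in diameter and 60 mm high, loose on the bench beyond the tins; to be left alone. Origin: centre of its underside
- jar: amber glass sample jar with a black cap, 50 mm in diameter and 70 mm high, loose on the bench at the right; to be left alone. Origin: centre of its underside
Mind the look-alikes: they are no part of the job. What is shaped like the tin_yellow but orange or turquoise is not meant.

How it is judged:
By the outcome, as a careful person would: the job done as asked, in the order asked, and still so for the second after the job is handed in, with the robot touching nothing.
It also fails if it takes over 120 s, if anything falls off the work surface, if the arm or the gripper's body presses on something with over 40 N, if the wrist force passes 120 N, or if a joint passes its speed limit or range.

## Working session

There is one attempt and no reset: what is moved stays moved. The work goes in short steps, Python scripts to look and compute and a tool call to move; the robot and the scene stay as the last step left them, time stands still between calls to the robot, and variables do not carry over. Pictures are saved under pics/ and viewed, at most 14 in all, crops included, and the job is handed in when it is done.

Besides the shell and the picture viewer there is one more tool, called after "Request:" as name(argument=value, ...) on one line, values as JSON. arm_command: Moves the arm, as the interface text tells. Its arguments: {"type":"object","properties":{"commands":{"type":"string"},"grip":{"type":"number"}},"required":["commands"]}

```bash
mkdir -p pics; cat > h.py <<'E'
import numpy as np, cv2
from station import env, eyes, hand_in
def cam(n):
    s=eyes.snapshot(n); s['f']=240/np.tan(np.radians(s['fov_y'])/2); s['R']=cv2.Rodrigues(np.array(s['rvec'],float))[0]; s['t']=np.array(s['tvec'],float).ravel(); return s
def rays(s,uv):
    d=(np.array(uv,float).reshape(-1,2)-[s['cx'],s['cy']])/s['f']; r=d.copy()
    for _ in range(20): r=d/(1+s['k1']*(r**2).sum(1,keepdims=True))
    return np.c_[r,np.ones(len(r))]
def plane(s,uv,z):
    d=rays(s,uv)@s['R']; c=-s['R'].T@s['t']
    return c+d*((z-c[2])/d[:,2])[:,None]
def depthpts(s,uv):
    uv=np.array(uv).reshape(-1,2); z=s['range_z'][uv[:,1].astype(int),uv[:,0].astype(int)]
    return (rays(s,uv)*z[:,None]-s['t'])@s['R']
E
python3 - <<'E'
from h import *
for n in('top','side'):
    s=cam(n); cv2.imwrite(f'pics/{n}0.png',s['frame']); print(n,s['fov_y'],s['k1'],-s['R'].T@s['t'])
print(env.get_state())
E
```

```text
top 53.441015366317366 -0.024521006006377653 [ 0.30748704 -0.01439433  0.97731067]
side 56.32351493923976 -0.07048823605004327 [0.42986721 0.5021619  0.67952541]
{'time_s': 0.1, 'joint_pos': array([ 1.24598384e+00,  4.23736731e-01,  1.63063671e+00,  3.78199835e-05,
        1.08860618e+00, -1.90119818e-02]), 'qd': array([-0.00159205,  0.00097598, -0.00353678, -0.00031441, -0.00242495,
       -0.00076291]), 'effort': array([-3.47326647e-06, -5.45612884e+01, -2.74325770e+01,  6.44641765e-02,
        1.87910063e-02,  1.69139849e-06]), 'tcp_pos': array([0.18796722, 0.59551988, 0.22198764]), 'tool_rot': array([-1.35133321e-04,  1.52313826e-01,  9.88331937e-01, -6.80398698e-04]), 'force': array([ 0.47726874, -0.67419227, -0.31022776]), 'ft_torque': array([ 0.03096275, -0.01880981,  0.0668158 ]), 'finger_force': 0.0, 'grip_width': 0.08805363626318732}
```

View pics/top0.png

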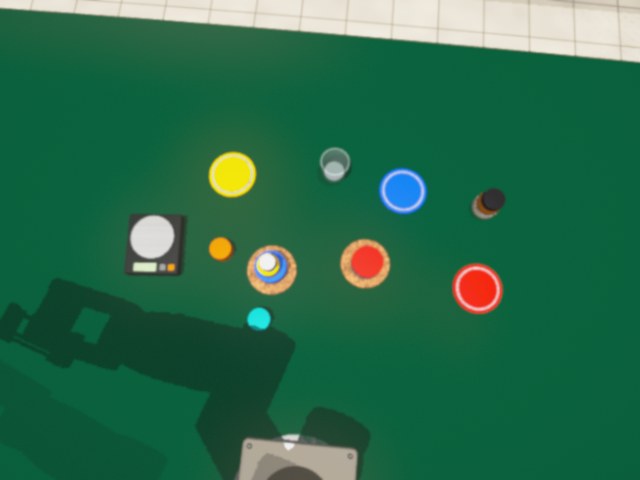

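View pics/side0.png

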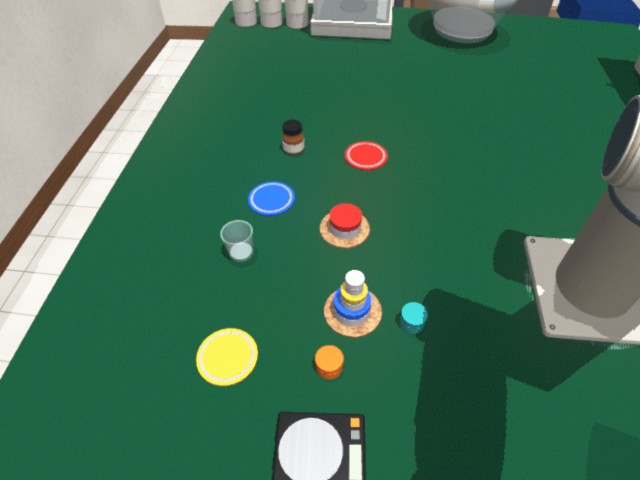

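The top view shows the stack with blue at the bottom, yellow in the middle and white on top at about (267,264). The red tin is alone at (367,262). The stands are yellow (232,174), blue (403,190) and red (477,288), and the pan is at (152,237). The decoys are orange (220,248) and turquoise (259,318). The side view agrees.

```bash
cat >> h.py <<'E'
HSV={'red':[(0,150,60),(6,255,255)],'blue':[(100,150,60),(115,255,255)],'yellow':[(24,150,100),(34,255,255)],'white':[(0,0,120),(179,60,255)],'orange':[(10,180,100),(20,255,255)],'cyan':[(85,150,100),(95,255,255)],'any':[(0,0,0),(179,255,255)]}
def comp(s,col,px,zr,r=45):
    """colour+height mask near px; returns world pts of the mask"""
    m=cv2.inRange(cv2.cvtColor(s['frame'],cv2.COLOR_BGR2HSV),*HSV[col]); 
    if col=='red': m|=cv2.inRange(cv2.cvtColor(s['frame'],cv2.COLOR_BGR2HSV),(174,150,60),(179,255,255))
    v,u=np.nonzero(m); k=np.hypot(u-px[0],v-px[1])<r; uv=np.c_[u,v][k]
    p=depthpts(s,uv); g=(p[:,2]>zr[0])&(p[:,2]<zr[1])
    return uv[g],p[g]
def report(s,name,col,px,z,r=45,tol=.008):
    uv,p=comp(s,col,px,(z-tol,z+tol),r)
    if len(uv)<10: print(name,'few',len(uv)); return
    q=plane(s,uv,z)[:,:2].astype(np.float32)
    c,R=cv2.minEnclosingCircle(q); h=cv2.convexHull(q); e=cv2.fitEllipse(h)
    M=cv2.moments(h); print(name,len(uv),'enc',np.round(c,4),round(R*2,4),'hullcen',np.round([M['m10']/M['m00'],M['m01']/M['m00']],4),'ell',np.round(e[1],4),'z',np.round(np.median(p[:,2]),4))
E
python3 - <<'E'
from h import *
T={'white':('white',(267,262),(355,278),.102,20),'yellow':('yellow',(268,265),(354,292),.072,25),'blue':('blue',(270,266),(353,300),.040,30),'red':('red',(367,262),(346,217),.040,30),
'Sy':('yellow',(232,174),(227,356),.006,45),'Sb':('blue',(403,190),(271,198),.006,45),'Sr':('red',(477,288),(366,155),.006,45),'pan':('white',(152,237),(311,450),.036,45),'orange':('orange',(220,248),(329,362),.032,20),'cyan':('cyan',(259,318),(414,318),.032,20)}
S={n:cam(n) for n in('top','side')}
for k,(c,a,b,z,r) in T.items():
    report(S['top'],k+' T',c,a,z,r); report(S['side'],k+' S',c,b,z,r*1.7)
E
```

```text
white T 206 enc [0.4366 0.0936] 0.0308 hullcen [0.4368 0.0935] ell [0.029  0.0304] z 0.1033
white S 274 enc [0.4362 0.096 ] 0.0338 hullcen [0.4364 0.0961] ell [0.0292 0.0343] z 0.1014
yellow T 87 enc [0.4328 0.0945] 0.0391 hullcen [0.4283 0.0929] ell [0.0352 0.0386] z 0.0732
yellow S 183 enc [0.436  0.0985] 0.0443 hullcen [0.4357 0.101 ] ell [0.0408 0.0467] z 0.0715
blue T 221 enc [0.4374 0.0924] 0.0611 hullcen [0.4348 0.089 ] ell [0.058  0.0605] z 0.0412
blue S 375 enc [0.4393 0.0978] 0.0668 hullcen [0.4379 0.1006] ell [0.0608 0.0708] z 0.0394
red T 772 enc [ 0.4657 -0.0968] 0.064 hullcen [ 0.4656 -0.0964] ell [0.0609 0.0632] z 0.0412
red S 664 enc [ 0.4652 -0.0938] 0.0692 hullcen [ 0.4655 -0.0935] ell [0.0621 0.0699] z 0.0397
Sy T 1354 enc [0.6328 0.2029] 0.1043 hullcen [0.6328 0.2028] ell [0.1023 0.1035] z 0.0071
Sy S 2101 enc [0.6311 0.2034] 0.1015 hullcen [0.6313 0.2033] ell [0.0991 0.1009] z 0.0052
Sb T 1299 enc [ 0.6307 -0.1633] 0.1033 hullcen [ 0.6308 -0.1634] ell [0.1011 0.1028] z 0.0068
Sb S 1003 enc [ 0.629  -0.1616] 0.1054 hullcen [ 0.6292 -0.1617] ell [0.1007 0.1047] z 0.0054
Sr T 1397 enc [ 0.4371 -0.3273] 0.101 hullcen [ 0.4373 -0.3272] ell [0.0994 0.1002] z 0.0067
Sr S 712 enc [ 0.4305 -0.2475] 0.2548 hullcen [ 0.4365 -0.2798] ell [0.1164 0.2678] z 0.0048
pan T 1756 enc [0.4602 0.3423] 0.123 hullcen [0.4622 0.3394] ell [0.0945 0.1278] z 0.037
pan S 3652 enc [0.4591 0.3438] 0.1208 hullcen [0.4613 0.3377] ell [0.0953 0.1244] z 0.0354
orange T 255 enc [0.4651 0.2   ] 0.046 hullcen [0.4655 0.1994] ell [0.043  0.0451] z 0.0332
orange S 601 enc [0.4647 0.2016] 0.0453 hullcen [0.4648 0.2018] ell [0.0434 0.0444] z 0.0311
cyan T 403 enc [0.334 0.105] 0.0446 hullcen [0.334  0.1051] ell [0.0425 0.0443] z 0.0333
cyan S 507 enc [0.3337 0.1074] 0.0476 hullcen [0.3331 0.107 ] ell [0.043  0.0468] z 0.0313
```

Request:
arm_command(commands="0.4 -0.8 0 0 0 0;0.9 -1.9 0 0 0 0;1.5 -3 -0.1 0 0 0;2 -4.1 -0.2 0 0 0;2.6 -5.2 -0.3 0 0 0;3.1 -6.3 -0.4 0 0 0;3.7 -7.4 -0.4 0 0 0;4.2 -8.5 -0.4 0 0 0;4.7 -9.5 -0.4 0 0 0;4.97 -10.03 -0.4 0 0 0", grip=1)

```text
time_s: 1.45
tcp_pos: [0.4375, 0.0922, 0.2028]
tool_rot: [0.0, 0.153, 0.988, -0.0]
force: [0.1, 0.1, -1.3]
grip_width: 0.0879
finger_force: 0.0
```

```bash
python3 - <<'E'
from h import *
for n,px in(('top',(152,237)),('side',(311,450))):
    s=cam(n); uv,p=comp(s,'white',px,(.028,.045),60)
    q=plane(s,uv,.036)[:,:2]; c0=np.array([.468,.342])
    # keep points of pan disc, iterate robust circle on boundary hull far from display
    k=np.hypot(*(q-c0).T)<.05; h=cv2.convexHull(q[k].astype(np.float32))[:,0]
    h=h[h[:,0]>c0[0]-.025]
    A=np.c_[2*h,np.ones(len(h))]; x=np.linalg.lstsq(A,(h**2).sum(1),rcond=None)[0]
    print(n,x[:2],2*np.sqrt(x[2]+x[0]**2+x[1]**2),q[k].mean(0))
st=env.get_state(); print(st['tcp_pos'],st['tool_rot'],st['time_s'])
E
```

```text
top [0.49072283 0.50040235] 0.23642662434748432 [0.47564202 0.38436238]
side [0.4745935  0.33949235] 0.08691314681429475 [0.47379338 0.33925904]
[0.4377228  0.09243379 0.20275365] [ 3.30059111e-04  1.54177066e-01  9.88043177e-01 -6.25657594e-05] 1.55
```

Request:
arm_command(commands="0 0.04 -0.4 0 0 0;0 0.04 -0.8 0 0 0;0 0.04 -1.2 0 0 0;0 0.04 -1.6 0 0 0;0 0.04 -1.9 0 0 0;0 0.04 -2.1 0 0 0;0 0.04 -2.3 0 0 0;0 0.04 -2.4 0 0 0;0 0.04 -2.46 0 0 0;0 0.04 -2.46 0 0 0")

```text
time_s: 2.8
tcp_pos: [0.4367, 0.0965, 0.0797]
tool_rot: [0.0, 0.152, 0.988, 0.0]
force: [-0.4, 0.2, -0.2]
grip_width: 0.0878
finger_force: 0.0
```

Request:
arm_command(commands="0 -0.03 -0.03 0 0 0;0 -0.03 -0.03 0 0 0;0 -0.03 -0.03 0 0 0;0 -0.03 -0.03 0 0 0;0 -0.03 -0.03 0 0 0;0 -0.03 -0.03 0 0 0;0 -0.03 -0.03 0 0 0;0 -0.03 -0.03 0 0 0;0 -0.03 -0.03 0 0 0;0 -0.03 -0.03 0 0 0", grip=0)

```text
time_s: 4.05
tcp_pos: [0.4366, 0.095, 0.0782]
tool_rot: [-0.0, 0.152, 0.988, -0.0]
force: [-0.4, 0.2, 0.8]
grip_width: 0.0295
finger_force: 30.0
```

Request:
arm_command(commands="0 0 0.3 0 0 0;0 0 0.8 0 0 0;0 0 1.2 0 0 0;0 0.6 1.4 0 0 0;0.1 1.6 1.4 0 0 0;0.3 2.6 1.4 0 0 0;0.5 3.6 1.4 0 0 0;0.6 4.3 1.4 0 0 0;0.75 4.7 1.2 0 0 0;0.75 4.86 1 0 0 0")

```text
time_s: 5.3
tcp_pos: [0.4744, 0.3385, 0.1278]
tool_rot: [0.0, 0.152, 0.988, 0.0]
force: [0.1, -0.1, 0.3]
grip_width: 0.0292
finger_force: 30.0
```

```bash
python3 - <<'E'
from h import *
T={'yellow':('yellow',(268,265),(354,292),.072,25),'blue':('blue',(270,266),(353,300),.040,30),'white':('white',(267,262),(340,400),.130,200)}
S={n:cam(n) for n in('top','side')}
for k,(c,a,b,z,r) in T.items():
    report(S['top'],k+' T',c,a,z,r); report(S['side'],k+' S',c,b,z,r*1.7)
cv2.imwrite('pics/a.png',np.hstack([cv2.resize(S[n]['frame'],(400,300)) for n in S]))
# pan from the saved first top picture
s=S['top']; s['frame']=cv2.imread('pics/top0.png')
g=cv2.inRange(cv2.cvtColor(s['frame'],cv2.COLOR_BGR2HSV),*HSV['white'])
g[:210]=0; g[261:]=0; g[:,:120]=0; g[:,190:]=0
cs,_=cv2.findContours(g,0,cv2.CHAIN_APPROX_NONE); c=max(cs,key=cv2.contourArea)[:,0]
q=plane(s,c,.036)[:,:2].astype(np.float32); print(cv2.minEnclosingCircle(q),cv2.fitEllipse(q),len(c))
print(env.get_state()['tcp_pos'])
E
```

```text
yellow T 316 enc [0.4356 0.095 ] 0.0395 hullcen [0.4359 0.0954] ell [0.0367 0.0388] z 0.0733
yellow S few 0
blue T 221 enc [0.4371 0.0936] 0.061 hullcen [0.4347 0.0904] ell [0.0589 0.0604] z 0.0411
blue S few 0
white T few 0
white S few 0
((0.475981205701828, 0.3400201201438904), 0.04567529633641243) ((0.4759456217288971, 0.34035682678222656), (0.08837505429983139, 0.0893181636929512), 114.3601303100586) 122
[0.47304559 0.33705672 0.12650916]
```

View pics/a.png

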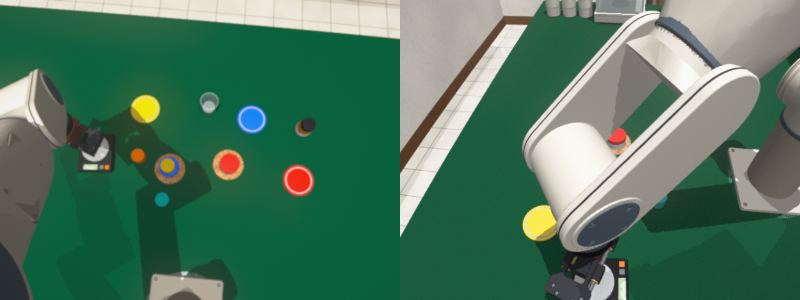

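Picture: the white tin is in the gripper over the pan, and yellow on blue is still undisturbed at about (170,167) in the half-size top view.

Request:
arm_command(commands="0.03 0.04 -0.3 0 0 0;0.03 0.04 -0.7 0 0 0;0.03 0.04 -1.1 0 0 0;0.03 0.04 -1.3 0 0 0;0.03 0.04 -1.45 0 0 0;0.03 0.04 -1.55 0 0 0;0.03 0.04 -1.6 0 0 0;0.03 0.04 -1.65 0 0 0;0.03 0.04 -1.67 0 0 0;0.03 0.04 -1.69 0 0 0")

```text
time_s: 6.65
tcp_pos: [0.4757, 0.3401, 0.0438]
tool_rot: [0.0, 0.152, 0.988, 0.0]
force: [0.0, -0.5, -0.6]
grip_width: 0.0293
finger_force: 30.0
```

Request:
arm_command(commands="0 0 -0.01 0 0 0;0 0 -0.01 0 0 0;0 0 -0.02 0 0 0;0 0 -0.02 0 0 0;0 0 -0.03 0 0 0;0 0 -0.03 0 0 0;0 0 -0.03 0 0 0;0 0 -0.03 0 0 0;0 0 -0.03 0 0 0;0 0 -0.03 0 0 0")

```text
time_s: 7.9
tcp_pos: [0.4757, 0.34, 0.0422]
tool_rot: [0.0, 0.152, 0.988, 0.0]
force: [-0.7, 0.0, 1.1]
grip_width: 0.0295
finger_force: 30.0
```

Request:
arm_command(commands="0 0 -0.01 0 0 0;0 0 -0.01 0 0 0;0 0 -0.01 0 0 0;0 0 -0.01 0 0 0;0 0 -0.01 0 0 0;0 0 -0.02 0 0 0;0 0 -0.02 0 0 0;0 0 -0.02 0 0 0;0 0 -0.02 0 0 0;0 0 -0.02 0 0 0")

```text
time_s: 9.15
tcp_pos: [0.4757, 0.34, 0.0421]
tool_rot: [0.0, 0.152, 0.988, 0.0]
force: [-3.0, -1.5, 10.2]
grip_width: 0.0297
finger_force: 30.0
```

Request:
arm_command(commands="0 0 0.01 0 0 0;0 0 0.01 0 0 0;0 0 0.01 0 0 0;0 0 0.01 0 0 0;0 0 0.01 0 0 0;0 0 0.01 0 0 0;0 0 0.01 0 0 0;0 0 0.3 0 0 0;0 0 0.8 0 0 0;0 0 1.5 0 0 0", grip=1)

```text
time_s: 10.4
tcp_pos: [0.4753, 0.3398, 0.1172]
tool_rot: [-0.0, 0.152, 0.988, -0.0]
force: [0.2, 0.1, -0.2]
grip_width: 0.088
finger_force: 0.0
```

Request:
arm_command(commands="0 -0.3 0.3 0 0 0;-0.1 -1.2 0.4 0 0 0;-0.3 -2.2 0.4 0 0 0;-0.5 -3.2 0.4 0 0 0;-0.7 -4.2 0.4 0 0 0;-0.79 -4.7 0.3 0 0 0;-0.8 -4.89 0.1 0 0 0;-0.8 -4.89 -0.2 0 0 0;-0.8 -4.89 -0.4 0 0 0;-0.8 -4.89 -0.6 0 0 0")

```text
time_s: 11.65
tcp_pos: [0.4355, 0.0962, 0.0851]
tool_rot: [-0.0, 0.152, 0.988, -0.0]
force: [0.3, -0.1, 0.4]
grip_width: 0.0877
finger_force: 0.0
```

Request:
arm_command(commands="0 0 -0.2 0 0 0;0 0 -0.4 0 0 0;0 0 -0.6 0 0 0;0 0 -0.7 0 0 0;0 0 -0.77 0 0 0;0 0 -0.8 0 0 0;0 0 -0.8 0 0 0;0 0 -0.8 0 0 0;0 0 -0.8 0 0 0;0 0 -0.8 0 0 0")

```text
time_s: 12.9
tcp_pos: [0.4357, 0.0955, 0.0463]
tool_rot: [0.0, 0.152, 0.988, 0.0]
force: [-0.7, -0.8, -0.1]
grip_width: 0.0877
finger_force: 0.0
```

Request:
arm_command(commands="0 0 0 0 0 0;0 0 0 0 0 0;0 0 0 0 0 0;0 0 0 0 0 0;0 0 0 0 0 0;0 0 0 0 0 0;0 0 0 0 0 0;0 0 0 0 0 0;0 0 0.1 0 0 0;0 0 0.4 0 0 0", grip=0)

```text
time_s: 14.15
tcp_pos: [0.435, 0.0954, 0.0663]
tool_rot: [-0.001, 0.152, 0.988, -0.0]
force: [-0.2, -0.2, -0.9]
grip_width: 0.0433
finger_force: 30.0
```

```bash
python3 - <<'E'
from h import *
s=cam('side'); cv2.imwrite('pics/b.png',s['frame'][150:450,200:600])
E
```

```text
(no output)
```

View pics/b.png

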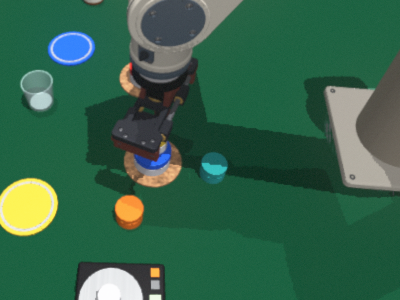

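The crop shows the yellow tin lifted in the gripper, blue left on its mat at about (152,160), and the white tin on the pan at about (110,293).

Request:
arm_command(commands="0 0 0.5 0 0 0;0.3 0.2 0.9 0 0 0;1 0.6 0.9 0 0 0;1.9 1 0.9 0 0 0;2.8 1.5 0.9 0 0 0;3.5 1.9 0.7 0 0 0;3.9 2.1 0.4 0 0 0;3.93 2.15 0 0 0 0;3.93 2.15 -0.3 0 0 0;3.93 2.15 -0.6 0 0 0")

```text
time_s: 15.45
tcp_pos: [0.6309, 0.2024, 0.0352]
tool_rot: [-0.001, 0.152, 0.988, -0.0]
force: [0.2, 0.4, -1.6]
grip_width: 0.0435
finger_force: 30.0
```

Request:
arm_command(commands="0 0 -0.15 0 0 0;0 0 -0.25 0 0 0;0 0 -0.34 0 0 0;0 0 -0.38 0 0 0;0 0 -0.41 0 0 0;0 0 -0.43 0 0 0;0 0 -0.44 0 0 0;0 0 -0.45 0 0 0;0 0 -0.45 0 0 0;0 0 -0.45 0 0 0")

```text
time_s: 16.7
tcp_pos: [0.6321, 0.203, 0.0137]
tool_rot: [0.0, 0.152, 0.988, -0.0]
force: [-0.0, 0.2, -1.5]
grip_width: 0.0435
finger_force: 30.0
```

Request:
arm_command(commands="0 0 -0.01 0 0 0;0 0 -0.01 0 0 0;0 0 -0.02 0 0 0;0 0 -0.02 0 0 0;0 0 -0.03 0 0 0;0 0 -0.03 0 0 0;0 0 -0.03 0 0 0;0 0 -0.03 0 0 0;0 0 -0.03 0 0 0;0 0 -0.03 0 0 0")

```text
time_s: 17.95
tcp_pos: [0.6322, 0.203, 0.0122]
tool_rot: [0.0, 0.152, 0.988, 0.0]
force: [0.4, -0.2, -0.4]
grip_width: 0.0435
finger_force: 30.0
```

Request:
arm_command(commands="0 0 -0.01 0 0 0;0 0 -0.01 0 0 0;0 0 -0.01 0 0 0;0 0 -0.01 0 0 0;0 0 -0.01 0 0 0;0 0 -0.01 0 0 0;0 0 -0.02 0 0 0;0 0 -0.02 0 0 0;0 0 -0.02 0 0 0;0 0 -0.02 0 0 0")

```text
time_s: 19.2
tcp_pos: [0.6322, 0.203, 0.0122]
tool_rot: [0.0, 0.152, 0.988, 0.0]
force: [-3.0, -0.9, 8.9]
grip_width: 0.043
finger_force: 30.0
```

Request:
arm_command(commands="0 0 0.01 0 0 0;0 0 0.01 0 0 0;0 0 0.01 0 0 0;0 0 0.01 0 0 0;0 0 0.01 0 0 0;0 0 0.01 0 0 0;0 0 0.01 0 0 0;0 0 0.3 0 0 0;0 0 0.9 0 0 0;0 0 1.5 0 0 0", grip=1)

```text
time_s: 20.45
tcp_pos: [0.6322, 0.203, 0.0878]
tool_rot: [0.0, 0.152, 0.988, 0.0]
force: [-0.6, -1.1, 0.7]
grip_width: 0.0879
finger_force: 0.0
```

```bash
python3 - <<'E'
from h import *
T={'blue':('blue',(270,266),(353,300),.040,30),'red':('red',(367,262),(346,217),.040,30)}
S={n:cam(n) for n in('top','side')}
for k,(c,a,b,z,r) in T.items():
    report(S['top'],k+' T',c,a,z,r); report(S['side'],k+' S',c,b,z,r*1.7)
E
```

```text
blue T 737 enc [0.4375 0.0938] 0.0618 hullcen [0.4374 0.0941] ell [0.0593 0.062 ] z 0.0412
blue S 1016 enc [0.4372 0.096 ] 0.0679 hullcen [0.4373 0.096 ] ell [0.0617 0.0684] z 0.0396
red T 783 enc [ 0.4657 -0.0965] 0.0643 hullcen [ 0.4659 -0.0963] ell [0.0616 0.0633] z 0.0412
red S 666 enc [ 0.465  -0.0936] 0.0695 hullcen [ 0.4656 -0.0934] ell [0.0624 0.0699] z 0.0396
```

Request:
arm_command(commands="-0.3 -0.2 0.3 0 0 0;-1 -0.6 0.3 0 0 0;-2 -1.1 0.3 0 0 0;-3 -1.7 0.3 0 0 0;-3.6 -2 0.2 0 0 0;-3.9 -2.16 0 0 0 0;-3.9 -2.16 0 0 0 0;-3.9 -2.16 -0.2 0 0 0;-3.9 -2.16 -0.4 0 0 0;-3.9 -2.16 -0.7 0 0 0")

```text
time_s: 21.8
tcp_pos: [0.4378, 0.0953, 0.0504]
tool_rot: [0.0, 0.152, 0.988, 0.0]
force: [0.5, 0.3, -0.1]
grip_width: 0.0875
finger_force: 0.0
```

Request:
arm_command(commands="0 0 -0.2 0 0 0;0 0 -0.4 0 0 0;0 0 -0.6 0 0 0;0 0 -0.7 0 0 0;0 0 -0.77 0 0 0;0 0 -0.81 0 0 0;0 0 -0.81 0 0 0;0 0 -0.81 0 0 0;0 0 -0.81 0 0 0;0 0 -0.81 0 0 0")

```text
time_s: 23.05
tcp_pos: [0.4372, 0.095, 0.0108]
tool_rot: [0.0, 0.152, 0.988, 0.0]
force: [0.3, -1.0, -0.1]
grip_width: 0.0876
finger_force: 0.0
```

Request:
arm_command(commands="0 0 0 0 0 0;0 0 0 0 0 0;0 0 0 0 0 0;0 0 0 0 0 0;0 0 0 0 0 0;0 0 0 0 0 0;0 0 0 0 0 0;0 0 0 0 0 0;0 0 0 0 0 0;0 0 0 0 0 0", grip=0)

```text
time_s: 24.3
tcp_pos: [0.4371, 0.095, 0.0107]
tool_rot: [-0.0, 0.152, 0.988, -0.0]
force: [0.5, -1.6, 1.7]
grip_width: 0.0637
finger_force: 30.0
```

Request:
arm_command(commands="0 0 0.4 0 0 0;0 0 1 0 0 0;0 0 1.6 0 0 0;0.4 -0.5 1.8 0 0 0;1 -1.4 1.8 0 0 0;1.7 -2.3 1.8 0 0 0;2.4 -3.2 1.8 0 0 0;3.1 -4.1 1.8 0 0 0;3.6 -4.8 1.8 0 0 0;3.86 -5.15 1.6 0 0 0")

```text
time_s: 25.55
tcp_pos: [0.6316, -0.1644, 0.0907]
tool_rot: [0.001, 0.153, 0.988, -0.0]
force: [-0.2, 0.5, -1.1]
grip_width: 0.0637
finger_force: 30.0
```

Request:
arm_command(commands="0 0 -0.3 0 0 0;0 0 -0.7 0 0 0;0 0 -1.1 0 0 0;0 0 -1.3 0 0 0;0 0 -1.4 0 0 0;0 0 -1.47 0 0 0;0 0 -1.51 0 0 0;0 0 -1.53 0 0 0;0 0 -1.54 0 0 0;0 0 -1.54 0 0 0")

```text
time_s: 26.8
tcp_pos: [0.6302, -0.1626, 0.0139]
tool_rot: [0.0, 0.152, 0.988, -0.0]
force: [0.5, 0.4, -1.5]
grip_width: 0.0638
finger_force: 30.0
```

Request:
arm_command(commands="0 0 -0.01 0 0 0;0 0 -0.01 0 0 0;0 0 -0.02 0 0 0;0 0 -0.02 0 0 0;0 0 -0.02 0 0 0;0 0 -0.03 0 0 0;0 0 -0.03 0 0 0;0 0 -0.03 0 0 0;0 0 -0.03 0 0 0;0 0 -0.03 0 0 0")

```text
time_s: 28.05
tcp_pos: [0.6302, -0.1625, 0.0127]
tool_rot: [0.0, 0.152, 0.988, -0.0]
force: [-2.1, 1.1, 5.1]
grip_width: 0.0639
finger_force: 30.0
```

Request:
arm_command(commands="0 0 0 0 0 0;0 0 0 0 0 0;0 0 0 0 0 0;0 0 0 0 0 0;0 0 0 0 0 0;0 0 0 0 0 0;0 0 0 0 0 0;0 0 0.3 0 0 0;0 0 0.9 0 0 0;0 0 1.5 0 0 0", grip=1)

```text
time_s: 29.3
tcp_pos: [0.6302, -0.1625, 0.0889]
tool_rot: [0.0, 0.152, 0.988, -0.0]
force: [0.7, -0.3, 0.2]
grip_width: 0.088
finger_force: 0.0
```

Request:
arm_command(commands="-0.3 0.1 0.2 0 0 0;-1 0.4 0.2 0 0 0;-1.9 0.8 0.2 0 0 0;-2.7 1.1 0.1 0 0 0;-3.2 1.3 0 0 0 0;-3.29 1.35 0 0 0 0;-3.29 1.35 0 0 0 0;-3.29 1.35 -0.2 0 0 0;-3.29 1.35 -0.4 0 0 0;-3.29 1.35 -0.7 0 0 0")

```text
time_s: 30.55
tcp_pos: [0.466, -0.0952, 0.0512]
tool_rot: [0.0, 0.152, 0.988, -0.0]
force: [-0.6, 0.7, 0.7]
grip_width: 0.0881
finger_force: 0.0
```

Request:
arm_command(commands="0 0 -0.2 0 0 0;0 0 -0.4 0 0 0;0 0 -0.6 0 0 0;0 0 -0.7 0 0 0;0 0 -0.77 0 0 0;0 0 -0.81 0 0 0;0 0 -0.81 0 0 0;0 0 -0.81 0 0 0;0 0 -0.81 0 0 0;0 0 -0.81 0 0 0")

```text
time_s: 31.8
tcp_pos: [0.4657, -0.095, 0.0118]
tool_rot: [0.0, 0.152, 0.988, -0.0]
force: [-0.4, -0.3, 0.1]
grip_width: 0.0878
finger_force: 0.0
```

Request:
arm_command(commands="0 0 0 0 0 0;0 0 0 0 0 0;0 0 0 0 0 0;0 0 0 0 0 0;0 0 0 0 0 0;0 0 0 0 0 0;0 0 0 0 0 0;0 0 0 0 0 0;0 0 0 0 0 0;0 0 0 0 0 0", grip=0)

```text
time_s: 33.05
tcp_pos: [0.4656, -0.095, 0.0117]
tool_rot: [0.0, 0.152, 0.988, -0.0]
force: [-0.4, -1.8, 0.5]
grip_width: 0.0638
finger_force: 30.0
```

Request:
arm_command(commands="0 0 0.4 0 0 0;0 0 0.9 0 0 0;0 -0.2 1.2 0 0 0;-0.1 -0.9 1.2 0 0 0;-0.2 -1.8 1.2 0 0 0;-0.3 -2.7 1.2 0 0 0;-0.5 -3.6 1.2 0 0 0;-0.59 -4.3 1.2 0 0 0;-0.59 -4.62 1.2 0 0 0;-0.59 -4.62 1 0 0 0")

```text
time_s: 34.3
tcp_pos: [0.4365, -0.3271, 0.0617]
tool_rot: [0.001, 0.153, 0.988, -0.0]
force: [0.2, 0.0, -2.8]
grip_width: 0.0638
finger_force: 30.0
```

```bash
python3 - <<'E'
from h import *
s=cam('side'); s['frame']=cv2.imread('pics/side0.png'); s['range_z'][:]=1
m=cv2.inRange(cv2.cvtColor(s['frame'],cv2.COLOR_BGR2HSV),*HSV['red'])|cv2.inRange(cv2.cvtColor(s['frame'],cv2.COLOR_BGR2HSV),(174,150,60),(179,255,255))
v,u=np.nonzero(m); k=np.hypot(u-366,v-155)<32
q=plane(s,np.c_[u,v][k],.006)[:,:2].astype(np.float32); print(cv2.minEnclosingCircle(q),cv2.fitEllipse(cv2.convexHull(q)))
E
```

```text
((0.4362569749355316, -0.3247959315776825), 0.051714956760406494) ((0.4364369809627533, -0.3252837061882019), (0.0991327166557312, 0.10240507870912552), 179.94747924804688)
```

Request:
arm_command(commands="0.01 0 -0.2 0 0 0;0.01 0 -0.4 0 0 0;0.01 0 -0.6 0 0 0;0.01 0 -0.75 0 0 0;0.01 0 -0.85 0 0 0;0.01 0 -0.9 0 0 0;0.01 0 -0.92 0 0 0;0.01 0 -0.93 0 0 0;0.01 0 -0.94 0 0 0;0.01 0 -0.94 0 0 0")

```text
time_s: 35.6
tcp_pos: [0.4367, -0.3261, 0.0148]
tool_rot: [0.0, 0.152, 0.988, -0.0]
force: [0.3, 0.4, -2.3]
grip_width: 0.0636
finger_force: 30.0
```

Request:
arm_command(commands="0 0 -0.01 0 0 0;0 0 -0.01 0 0 0;0 0 -0.01 0 0 0;0 0 -0.02 0 0 0;0 0 -0.02 0 0 0;0 0 -0.02 0 0 0;0 0 -0.03 0 0 0;0 0 -0.03 0 0 0;0 0 -0.03 0 0 0;0 0 -0.03 0 0 0")

```text
time_s: 36.85
tcp_pos: [0.4367, -0.326, 0.0137]
tool_rot: [0.0, 0.152, 0.988, -0.0]
force: [-2.2, 1.5, 5.2]
grip_width: 0.0634
finger_force: 30.0
```

Contact; release, lift clear, and look.

Request:
arm_command(commands="0 0 0 0 0 0;0 0 0 0 0 0;0 0 0 0 0 0;0 0 0 0 0 0;0 0 0 0 0 0;0 0 0 0 0 0;0 0 0 0 0 0;0 0 0.3 0 0 0;0 0 0.9 0 0 0;0 0 1.6 0 0 0", grip=1)

```text
time_s: 38.1
tcp_pos: [0.4364, -0.3258, 0.0945]
tool_rot: [-0.0, 0.152, 0.988, 0.0]
force: [0.5, -0.1, 0.0]
grip_width: 0.0878
finger_force: 0.0
```

Request:
arm_command(commands="0 0 0.5 0 0 0;0 0 1 0 0 0;0 0 1.6 0 0 0;0 0.5 2 0 0 0;0 1.4 2 0 0 0;0 2.4 2 0 0 0;0 3.4 2 0 0 0;0 4.2 2 0 0 0;0 4.6 2 0 0 0;0 4.6 2 0 0 0")

```text
time_s: 39.35
tcp_pos: [0.4366, -0.095, 0.1941]
tool_rot: [0.0, 0.151, 0.989, -0.0]
force: [-0.1, 0.0, 0.1]
grip_width: 0.0881
finger_force: 0.0
```

```bash
python3 - <<'E'
from h import *
T={'white':('white',(152,237),(311,430),.066,40,.006),'yellow':('yellow',(232,174),(227,345),.038,35,.008),'blue':('blue',(403,190),(271,185),.042,35,.008),'red':('red',(477,288),(366,145),.042,35,.008)}
S={n:cam(n) for n in('top','side')}
for k,(c,a,b,z,r,t) in T.items():
    report(S['top'],k+' T',c,a,z,r,t); report(S['side'],k+' S',c,b,z,r,t)
cv2.imwrite('pics/c.png',np.hstack([cv2.resize(S[n]['frame'],(400,300)) for n in S]))
E
```

```text
white T 193 enc [0.4766 0.3414] 0.0323 hullcen [0.4765 0.3415] ell [0.029  0.0318] z 0.0674
white S 436 enc [0.4746 0.3412] 0.0313 hullcen [0.4751 0.3413] ell [0.0287 0.031 ] z 0.0655
yellow T 351 enc [0.6334 0.204 ] 0.046 hullcen [0.6333 0.2038] ell [0.0431 0.0463] z 0.0393
yellow S 570 enc [0.632  0.2066] 0.0466 hullcen [0.6313 0.2058] ell [0.0424 0.0461] z 0.0375
blue T 24 enc [ 0.6597 -0.1672] 0.0302 hullcen [ 0.6607 -0.168 ] ell [0.0045 0.0475] z 0.0432
blue S 558 enc [ 0.6302 -0.1571] 0.0728 hullcen [ 0.63   -0.1581] ell [0.0612 0.0721] z 0.0415
red T 417 enc [ 0.4369 -0.3284] 0.0621 hullcen [ 0.438 -0.337] ell [0.0315 0.0711] z 0.0429
red S 136 enc [ 0.4245 -0.3092] 0.0582 hullcen [ 0.4241 -0.3068] ell [0.0304 0.0566] z 0.0403
```

View pics/c.png

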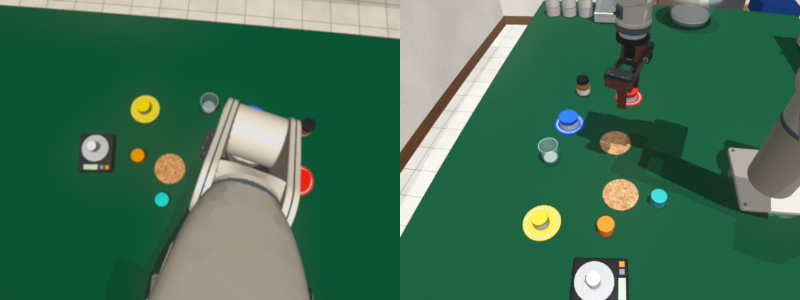

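All four tins are upright on their targets: yellow (145,106) and white (93,146) in the left half, blue (569,118) and red (629,97) in the right half. The arm partly covers blue and red, so I'll clear it and check those two.

Request:
arm_command(commands="0 0.5 0.2 0 0 0;0 1.4 0.5 0 0 0;0 2.4 0.5 0 0 0;0 3.4 0.5 0 0 0;0 4.4 0.5 0 0 0;0 5.4 0.5 0 0 0;0 6.2 0.5 0 0 0;0 6.8 0.5 0 0 0;0 7 0.5 0 0 0;0 7 0.5 0 0 0")

```text
time_s: 40.7
tcp_pos: [0.4369, 0.2534, 0.2181]
tool_rot: [-0.0, 0.152, 0.988, -0.0]
force: [-0.3, -0.1, 0.3]
grip_width: 0.0876
finger_force: 0.0
```

```bash
python3 - <<'E'
from h import *
T={'blue':('blue',(403,190),.042,35,.008),'red':('red',(477,288),.042,35,.008),'Sb':('blue',(403,190),.006,45,.008),'Sr':('red',(477,288),.006,45,.008)}
s=cam('top')
for k,(c,a,z,r,t) in T.items(): report(s,k+' T',c,a,z,r,t)
E
```

```text
blue T 728 enc [ 0.6313 -0.1612] 0.0658 hullcen [ 0.6313 -0.1608] ell [0.0625 0.0657] z 0.043
red T 827 enc [ 0.4385 -0.3232] 0.0654 hullcen [ 0.4382 -0.3229] ell [0.0627 0.064 ] z 0.0428
Sb T 543 enc [ 0.6306 -0.1634] 0.1032 hullcen [ 0.6307 -0.1634] ell [0.1012 0.1027] z 0.006
Sr T 502 enc [ 0.4371 -0.3273] 0.101 hullcen [ 0.4373 -0.3271] ell [0.0994 0.1001] z 0.0062
```

```bash
python3 - <<'E'
from h import *
s=cam('top'); s2=cam('side')
for k,c,a in(('blue','blue',(403,190)),('red','red',(477,288)),('yel','yellow',(232,174))):
    for z,t in((.039 if k=='yel' else .043,.003),(.006,.006)): report(s,k+' T',c,a,z,45,t)
for k,c,a,r in(('blue','blue',(271,190),45),('red','red',(366,148),32)):
    for z,t in((.042,.003),(.006,.006)): report(s2,k+' S',c,a,z,r,t)
cv2.imwrite('pics/d.png',np.hstack([cv2.resize(s['frame'][140:330,350:530],None,fx=2.2,fy=2.2,interpolation=2),cv2.resize(s2['frame'][120:310,220:400],None,fx=2.2,fy=2.2,interpolation=2)]))
E
```

```text
blue T 656 enc [ 0.6312 -0.1614] 0.0648 hullcen [ 0.6316 -0.1609] ell [0.0621 0.064 ] z 0.043
blue T 519 enc [ 0.6306 -0.1633] 0.1032 hullcen [ 0.6307 -0.1634] ell [0.1013 0.1025] z 0.0061
red T 753 enc [ 0.4377 -0.3234] 0.0649 hullcen [ 0.438  -0.3228] ell [0.0628 0.0636] z 0.0429
red T 490 enc [ 0.437  -0.3272] 0.1008 hullcen [ 0.4373 -0.3271] ell [0.0993 0.0999] z 0.0063
yel T 313 enc [0.6336 0.2041] 0.0448 hullcen [0.6337 0.2039] ell [0.0432 0.044 ] z 0.0393
yel T 892 enc [0.6326 0.2029] 0.1048 hullcen [0.6329 0.2029] ell [0.1024 0.1034] z 0.0069
blue S 503 enc [ 0.6305 -0.16  ] 0.0671 hullcen [ 0.6305 -0.1605] ell [0.0611 0.066 ] z 0.0419
blue S 348 enc [ 0.6313 -0.1723] 0.1262 hullcen [ 0.6317 -0.1688] ell [0.1014 0.1239] z 0.0047
red S few 0
red S few 0
```

View pics/d.png

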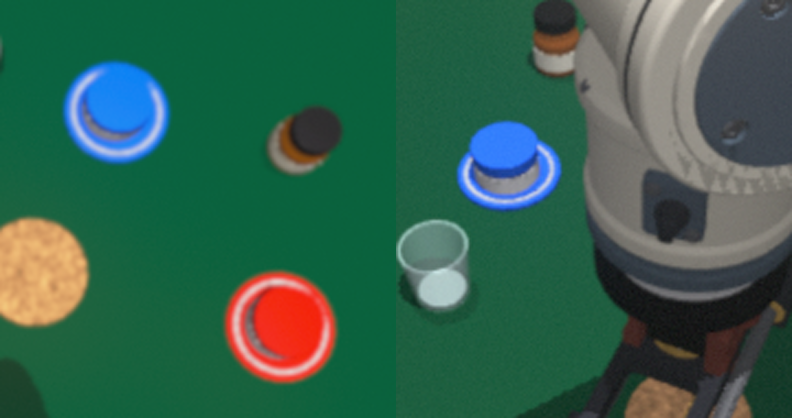

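Picture: blue looks centred, but in the same top view the red lid sits about 3–4 mm toward +y of its stand's centre. There is plenty of time, so I'll regrip it and mend that.

Request:
arm_command(commands="0 -0.8 0 0 0 0;0 -2 0 0 0 0;0 -3.2 0 0 0 0;0 -4.4 0 0 0 0;0 -5.6 0 0 0 0;0 -6.8 0 0 0 0;0 -8 0 0 0 0;0 -9.2 0 0 0 0;0 -10.4 0 0 0 0;0 -11.6 0 0 0 0")

```text
time_s: 42.1
tcp_pos: [0.4353, -0.3288, 0.2184]
tool_rot: [0.0, 0.153, 0.988, -0.0]
force: [1.1, -0.9, 0.6]
grip_width: 0.0879
finger_force: 0.0
```

Request:
arm_command(commands="0 0 0 0 0 0;0 0 0 0 0 0;0 0 -0.7 0 0 0;0 0 -1.5 0 0 0;0 0 -2.2 0 0 0;0 0 -2.7 0 0 0;0 0 -3 0 0 0;0 0 -3.1 0 0 0;0 0 -3.1 0 0 0;0 0 -3.1 0 0 0")

```text
time_s: 43.35
tcp_pos: [0.4372, -0.3263, 0.0641]
tool_rot: [0.001, 0.152, 0.988, -0.0]
force: [0.1, 0.4, 0.3]
grip_width: 0.0879
finger_force: 0.0
```

Request:
arm_command(commands="0 0 -0.2 0 0 0;0 0 -0.4 0 0 0;0 0 -0.6 0 0 0;0 0 -0.8 0 0 0;0 0 -0.9 0 0 0;0 0 -0.97 0 0 0;0 0 -1 0 0 0;0 0 -1 0 0 0;0 0 -1 0 0 0;0 0 -1 0 0 0")

```text
time_s: 44.6
tcp_pos: [0.4367, -0.3261, 0.0134]
tool_rot: [0.0, 0.152, 0.988, -0.0]
force: [-0.4, -0.1, 0.1]
grip_width: 0.0882
finger_force: 0.0
```

Request:
arm_command(commands="0 0 0 0 0 0;0 0 0 0 0 0;0 0 0 0 0 0;0 0 0 0 0 0;0 0 0 0 0 0;0 0 0 0 0 0;0 0 0 0 0 0;0 0 0 0 0 0;0 0 0 0 0 0;0 0 0 0 0 0", grip=0)

```text
time_s: 45.85
tcp_pos: [0.4366, -0.326, 0.0132]
tool_rot: [0.0, 0.152, 0.988, -0.0]
force: [-0.6, 0.6, 1.4]
grip_width: 0.0635
finger_force: 30.0
```

Request:
arm_command(commands="0 0 0.03 0 0 0;0 0 0.06 0 0 0;0 0 0.08 0 0 0;0 -0.03 0.08 0 0 0;-0.01 -0.06 0.08 0 0 0;-0.01 -0.06 0.08 0 0 0;-0.01 -0.06 0.06 0 0 0;-0.01 -0.06 0.04 0 0 0;-0.01 -0.06 0.02 0 0 0;-0.01 -0.06 0.01 0 0 0")

```text
time_s: 47.1
tcp_pos: [0.4361, -0.329, 0.0136]
tool_rot: [-0.0, 0.152, 0.988, 0.0]
force: [0.5, 0.3, -2.0]
grip_width: 0.0635
finger_force: 30.0
```

Request:
arm_command(commands="0 0 0 0 0 0;0 0 0 0 0 0;0 0 -0.01 0 0 0;0 0 -0.01 0 0 0;0 0 -0.01 0 0 0;0 0 -0.02 0 0 0;0 0 -0.02 0 0 0;0 0 -0.02 0 0 0;0 0 -0.02 0 0 0;0 0 -0.02 0 0 0")

```text
time_s: 48.35
tcp_pos: [0.4362, -0.329, 0.0132]
tool_rot: [0.0, 0.152, 0.988, -0.0]
force: [-1.6, 1.7, 5.7]
grip_width: 0.0638
finger_force: 30.0
```

Request:
arm_command(commands="0 0 0 0 0 0;0 0 0 0 0 0;0 0 0 0 0 0;0 0 0 0 0 0;0 0 0 0 0 0;0 0 0 0 0 0;0 0 0 0 0 0;0 0 0.3 0 0 0;0 0 0.9 0 0 0;0 0 1.6 0 0 0", grip=1)

```text
time_s: 49.6
tcp_pos: [0.4359, -0.3288, 0.094]
tool_rot: [-0.0, 0.152, 0.988, 0.0]
force: [0.8, 0.0, -0.4]
grip_width: 0.0879
finger_force: 0.0
```

Request:
arm_command(commands="0 0 0.6 0 0 0;0 0 1.3 0 0 0;0 0 2 0 0 0;0 0.8 2.4 0 0 0;0 2 2.4 0 0 0;0 3.2 2.4 0 0 0;0 4.4 2.4 0 0 0;0 5.6 2.4 0 0 0;0 6.8 2.4 0 0 0;0 8 2.4 0 0 0")

```text
time_s: 50.85
tcp_pos: [0.4359, 0.0729, 0.2138]
tool_rot: [0.001, 0.152, 0.988, 0.0]
force: [1.0, 0.4, -0.1]
grip_width: 0.0881
finger_force: 0.0
```

Request:
arm_command(commands="0 0.8 0 0 0 0;0 1.6 0 0 0 0;0 2.4 0 0 0 0;0 3 0 0 0 0;0 3 0 0 0 0;0 3 0 0 0 0;0 3 0 0 0 0;0 3 0 0 0 0;0 3 0 0 0 0;0 3 0 0 0 0")

```text
time_s: 52.1
tcp_pos: [0.4362, 0.2208, 0.2127]
tool_rot: [-0.0, 0.153, 0.988, -0.0]
force: [0.1, -0.6, -0.6]
grip_width: 0.088
finger_force: 0.0
```

```bash
python3 - <<'E'
from h import *
s=cam('top')
for z,t in((.043,.004),(.006,.006)): report(s,'red T','red',(477,288),z,45,t)
cv2.imwrite('pics/e.png',s['frame'])
E
```

```text
red T 810 enc [ 0.4372 -0.3261] 0.0653 hullcen [ 0.4376 -0.326 ] ell [0.0631 0.0643] z 0.0429
red T 536 enc [ 0.4371 -0.3273] 0.101 hullcen [ 0.4373 -0.3271] ell [0.0992 0.1   ] z 0.0063
```

View pics/e.png

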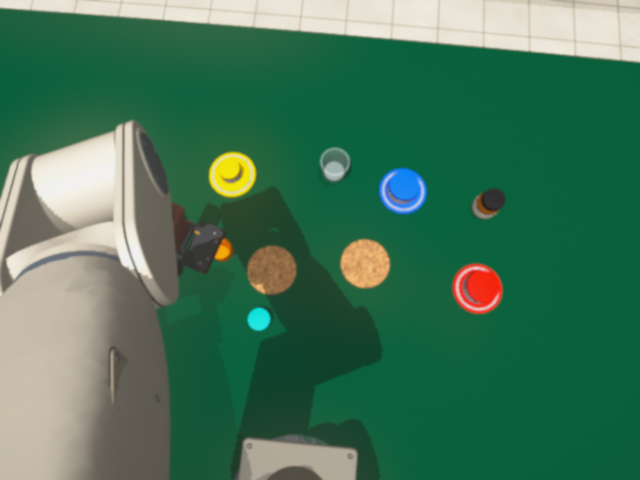

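The view shows yellow (232,173), blue (404,187) and red (480,287) on their stands. The beaker, jar and decoys are unmoved, and the arm is clear at z 0.21 m. Red is now within about 1 mm of its stand's centre.

```bash
python3 -c "
from h import *
print(hand_in())"
```

```text
the job is handed in; nothing more can be done
None
```

The job is handed in: the red, blue and yellow tins are upright on their own stands and the white tin is on the balance pan, each within about 2 mm of centre in the top camera, at about 52 s; the beaker and jar were not touched.

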